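Hold the recessed reset button of a bench controller with its reset pin

ROBOT

A 7-joint arm with a two-finger parallel gripper is mounted at the origin on a cart in front of the work surface, level with it; the furniture and walls round the work are solid. World frame = base frame: x ahead of the robot, y to its left, z up, the work surface at z = 0. Lengths are in m, angles in rad, forces in N, time in s.
With the tool pointing down it reaches from about 0.4 to 0.85 m from the base axis. Payload 4.5 kg.
Tool frame: the origin (TCP) lies on the centre line of the jaws, within the pads' length; the fingertips stand 25 mm ahead of it and the grasp point (between the pads) lies 6 mm ahead of it; z points along the fingers, y is the direction in which the jaws open and shut (so a half turn about z gives the same grasp; the last joint's range is limited). The gripper opens to 88 mm and grips with 3 to 60 N. Pads are 18 mm wide; open, the fingers measure 123 mm over their backs; the gripper's body (75 mm by 187 mm) begins 45 mm behind the grasp point.
Start: joints at [-1.086, 0.689, -0.195, 1.565, 0.157, 0.902, -0.215], TCP at [0.272, 0.563, 0.233] pointing down, gripper open.
Joint ranges: [-3.01, 3.01], [-0.46, 2.08], [-1.47, 1.51], [0.13, 2.56], [-1, 4.14], [0.04, 2.09], [-2.66, 2.66]. Speed limits (rad/s): [2.57, 2.57, 3.14, 3.14, 3.14, 3.14, 3.14].

INTERFACE

Orientations are given as a unit quaternion [x, y, z, w].
In Python, from plant import r, eyes gives the robot as it stands.
- The arm moves only by the tool servo_tool, never from a script. Its argument "deltas" is a list of rows, each an object of numbers: "dx", "dy", "dz": the shift along the tool's x, y, z in units of 60 mm (1.0 is 60 mm); "ax", "ay", "az": the turn, a rotation vector about the tool's x, y, z in units of 6 degrees (1.0 is 6 degrees); "hand": the finger opening in mm, from 0 to 88.1. A call has 1 to 10 rows; each row is the pose to reach, as a shift and turn from the pose commanded when the call began, along the tool's axes at that moment; what a row does not reach only later rows make up. A row lasts 1/8 s, in which the tool goes at most 62.5 mm and 10.7 degrees, less where a joint would pass 70% of its speed; a pose out of reach is approached as far as the arm can. A call with a gripper value outside its range is refused whole. The fingers move at their own pace and stop on an object; "newtons" is the grip in N (left out, the last holds). Time passes only in rows, so rows that repeat a pose let the fingers close. It gives the time, the measured TCP pose, the force and the opening at its end, in the units of the state.
- r.get_state(): the state, without advancing time (a new reading comes with each control period).
- eyes.snapshot(name): name is "scene" or "side" or "wrist"; returns (picture, depth): 384x512x3 uint8, red, green, blue; 384x512 float32, m along the optical axis (not along the pixel's ray), 0 where there is no reading.
- eyes.camera_model(name): a dict with "fx", "fy", "cx", "cy" (pixels), "pose" (4x4, takes a point from camera to world coordinates). Camera axes: x right, y up, looking along -z (the intrinsics and any distortion apply to the point x, -y, -z); pixel columns grow to the right and rows downward; lengths in m; the calibration is good to about 2 mm. A picture is of the moment at which its call begins: read the wrist's pose just before it. camera_model takes no time and is no camera call; for the wrist camera it gives the pose at the moment of the call.
- r.finish_job(): hands the job in, once; it reports no verdict.
The state is a dict: "clock": time; "q": joint angles; "qd": joint speeds; "joint_torque": joint torques, N m; "tool_pos": TCP position; "eef_rot": TCP orientation; "contact_force": force on the tool from outside, world axes, zero at the start; "moment": the same for the moment, N m; "opening": opening from 0.0 (shut) to 1.0 (fully open).
Only numpy, scipy, OpenCV 4.12 (cv2) and the standard library are available. Lean on these libraries where they do the work, as an engineer would, in place of code of your own. Each camera call takes 0.05 s, during which the arm holds its last target.

TASK

The bench controller needs a reset: lift the reset pin up and off its hook, put its tip into the round hole on top of the controller and press the recessed button in there fully down, firmly but without forcing it. Finish while still gripping the pin and holding that button down. Do not press the button in the oblong hole, and leave the things that stand around where they are.

Things in the scene. Friction and masses are not known exactly. Their poses are not given: they have to be found in the camera images.
- reset_pin: reset pin, 112 mm long, about 50 g, hangs upright, tip down. Origin: middle of the underside of its collar; z points up, from tip to handle. Steel shaft, 6 mm diameter, z = -60 (tip) to 0 mm; steel collar, 22 mm diameter, z = 0 to 4 mm; black flat handle, z = 4 to 52 mm, 22 mm wide along x, 14 mm thick along y (grip it across the 14 mm)
- pin_tip (a point): the tip of the reset pin, at the lower end of its shaft, 60 mm below the collar's underside; axes as reset_pin
- hook_stand: fixed metal stand, base 100 x 84 mm; origin on the worktop under the hanging pin, z up, -x the hook's open side. The shaft hangs in the 9 mm slot between two prongs that point to -x; the collar rests on them 110 mm above the worktop. Upturned ends (x -15 to -22 mm) rise 8 mm above the prongs, a block behind (x from +16 mm) 5 mm. Nothing is higher than 118 mm: lift the pin straight up
- controller: bench controller box, white on top, grey below, 130 (x) x 180 (y) x 66 mm, fixed to the worktop; origin on the worktop under its middle, z up. On its flat top: a round hole and an oblong hole with dark rims towards its -x edge, a blank display and two knobs (fixed, the highest parts, 81 mm above the worktop) towards +x
- round_hole (a point): centre of the mouth of the round hole, 14 mm diameter, 68 mm above the worktop, at x = -22, y = +48 mm of the controller; axes as controller. A straight vertical well with a white round button, 12 mm diameter, recessed 18 mm below this point
- reset_button (a joint): the button in the round hole, moves straight down, spring loaded (about 1.5 N to start it, 5.5 N fully down, returns when released). Value in m: 0 = up, 0.008 = fully down; its top face then lies 18 mm and 26 mm below the hole's mouth. Counts as held down above 0.0055
- oblong_hole (a point): centre of the mouth of the oblong hole (9 x 22 mm, long along y), 68 mm above the worktop, at x = -22, y = -48 mm of the controller; axes as controller. It has another recessed button, not to be pressed
- other_button (a joint): the button in the oblong hole, spring loaded (about 1.5 N to start it, 5.5 N fully down, returns when released). Value in m: 0 = up, 0.008 = fully down; its top face then lies 18 mm and 26 mm below the hole's mouth. Must stay up (below 0.002)
- beaker_a: clear beaker, 55 mm diameter, 72 mm tall, bystander beyond the work; origin at the centre of its underside, z up
- specimen_6: black round mounted specimen, 40 mm diameter, 21 mm tall, bystander; origin at the centre of its underside, z up
- marker_black: black marker pen, 135 x 13 x 14 mm, lying on the worktop, bystander; origin under its middle
Mind the look-alikes: they are no part of the job. Of the things that look like the reset_pin, the smallest one is meant. Of the things shaped like the hook_stand, the metal one is meant.

How it is judged:
By the outcome, as a careful person would: the job done as asked, in the order asked, and still so for the second after the job is handed in, while the arm keeps its last pose, push and grip.
It also fails if it takes over 48 s, if anything falls off the work surface, if the arm or the gripper's body presses on something with over 40 N, if the wrist force passes 120 N, or if a joint passes its speed limit or range.

## Working session

There is one attempt and no reset: what is moved stays moved. The work goes in short steps, Python scripts to look and compute and a tool call to move; the robot and the scene stay as the last step left them, time stands still between calls to the robot, and variables do not carry over. Pictures are saved under pics/ and viewed, and the job is handed in when it is done.

Besides the shell and the picture viewer there is one more tool, called after "Request:" in YAML: its name, and indented under it one key for each argument. servo_tool: Moves the arm, as the interface text tells. Its arguments: {"type":"object","properties":{"deltas":{"type":"array","items":{"type":"object","properties":{"dx":{"type":"number"},"dy":{"type":"number"},"dz":{"type":"number"},"ax":{"type":"number"},"ay":{"type":"number"},"az":{"type":"number"},"hand":{"type":"number"}}}},"newtons":{"type":"number"}},"required":["deltas"]}

```bash
mkdir -p pics; ls; cat > h.py <<'E'
import numpy as np, cv2
from plant import r, eyes
def save(n,im): cv2.imwrite('pics/'+n+'.png', im[:,:,::-1])
def snap(cam,n):
    m=eyes.camera_model(cam); p,d=eyes.snapshot(cam)
    np.savez('pics/'+n+'.npz',p=p,d=d,pose=np.array(m['pose']),k=[m['fx'],m['fy'],m['cx'],m['cy']]); save(n,p); return p,d,m
def load(n): return np.load('pics/'+n+'.npz')
def world(z,u,v,depth=None):
    fx,fy,cx,cy=z['k']; d=z['d'][int(round(v)),int(round(u))] if depth is None else depth
    return (z['pose']@np.array([(u-cx)/fx*d,-(v-cy)/fy*d,-d,1]))[:3]
def onplane(z,u,v,h):
    fx,fy,cx,cy=z['k']; o=z['pose'][:3,3]; w=z['pose'][:3,:3]@np.array([(u-cx)/fx,-(v-cy)/fy,-1])
    return o+w*(h-o[2])/w[2]
def proj(z,P):
    fx,fy,cx,cy=z['k']; c=np.linalg.inv(z['pose'])@np.append(P,1); return np.array([cx+fx*c[0]/-c[2], cy+fy*(-c[1])/-c[2]])
def crop(n,o,u0,v0,u1,v1,s):
    p=load(n)['p'][v0:v1,u0:u1]; save(o,cv2.resize(p,None,fx=s,fy=s,interpolation=cv2.INTER_CUBIC))
E
python3 - <<'E'
from h import *
for c in ('scene','side','wrist'):
    p,d,m=snap(c,c+'0'); print(c,m)
s=r.get_state(); print({k:np.round(v,3) for k,v in s.items()})
E
```

```text
pics
scene {'fx': 404.80859644577856, 'fy': 404.80859644577856, 'cx': 260.3026109180426, 'cy': 191.43708576280264, 'pose': array([[-0.42655499,  0.39651325, -0.81291333, -0.27852347],
       [-0.9044015 , -0.1973513 ,  0.37829933,  0.48071675],
       [-0.01042881,  0.89656551,  0.44278836,  0.54199894],
       [ 0.        ,  0.        ,  0.        ,  1.        ]])}
side {'fx': 355.52366866888656, 'fy': 355.52366866888656, 'cx': 254.2500129307075, 'cy': 193.22102632381518, 'pose': array([[-0.99082516,  0.07447817, -0.11277637,  0.4947016 ],
       [-0.13471086, -0.47703883,  0.86849694,  0.83132644],
       [ 0.01088536,  0.87572082,  0.48269509,  0.50354758],
       [ 0.        ,  0.        ,  0.        ,  1.        ]])}
wrist {'fx': 276.4086088438324, 'fy': 276.4086088438324, 'cx': 253.43808989442175, 'cy': 194.2440646710958, 'pose': array([[ 0.43520885, -0.85773022, -0.27366428,  0.20168147],
       [ 0.90032791,  0.41404004,  0.13409138,  0.59582159],
       [-0.00170626, -0.30474534,  0.95243234,  0.38479691],
       [ 0.        ,  0.        ,  0.        ,  1.        ]])}
{'clock': np.float64(0.15), 'q': array([-1.086,  0.69 , -0.195,  1.566,  0.157,  0.902, -0.215]), 'qd': array([-0.001, -0.002, -0.001, -0.003,  0.001, -0.   ,  0.003]), 'joint_torque': array([-2.0000e-03, -5.2786e+01, -1.2690e+00, -1.5359e+01, -5.3000e-02,
        4.0000e-03,  0.0000e+00]), 'tool_pos': array([0.272, 0.562, 0.232]), 'eef_rot': array([ 0.223,  0.975, -0.001, -0.   ]), 'contact_force': array([-0.685,  0.316,  0.727]), 'moment': array([ 0.015,  0.008, -0.027]), 'opening': np.float64(0.998)}
```

View pics/scene0.png

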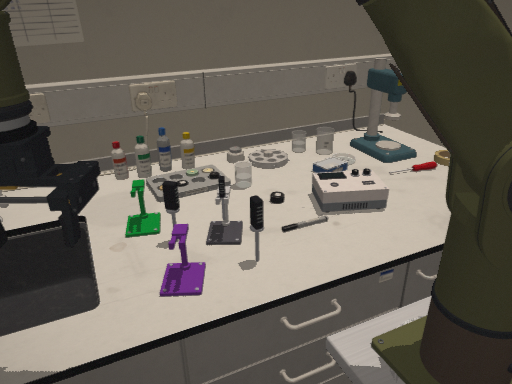

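View pics/side0.png

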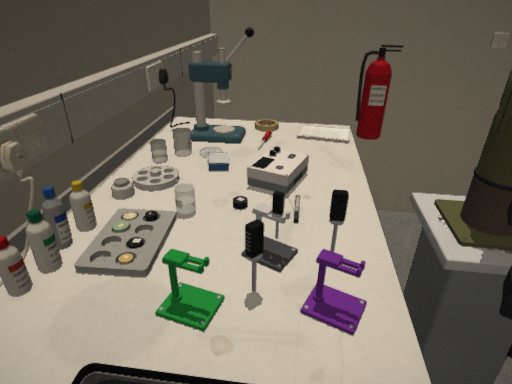

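View pics/wrist0.png

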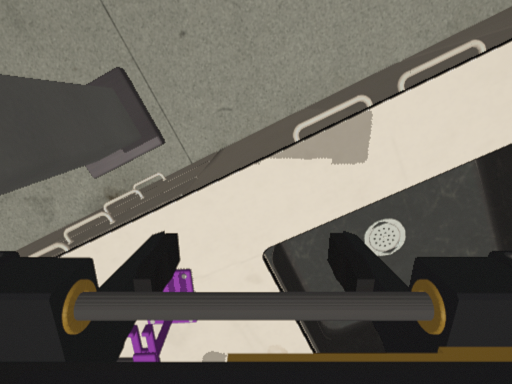

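The scene view shows three pin-like things at about (171,195), (222,185) and (257,213). It also shows three stands: green (143,222), purple (184,275) and grey metal (225,232). I'll enlarge these.

```bash
python3 - <<'E'
from h import *
crop('scene0','c1',120,150,300,300,4)
crop('side0','c2',220,170,370,290,5)
E
```

```text
(no output)
```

View pics/c1.png

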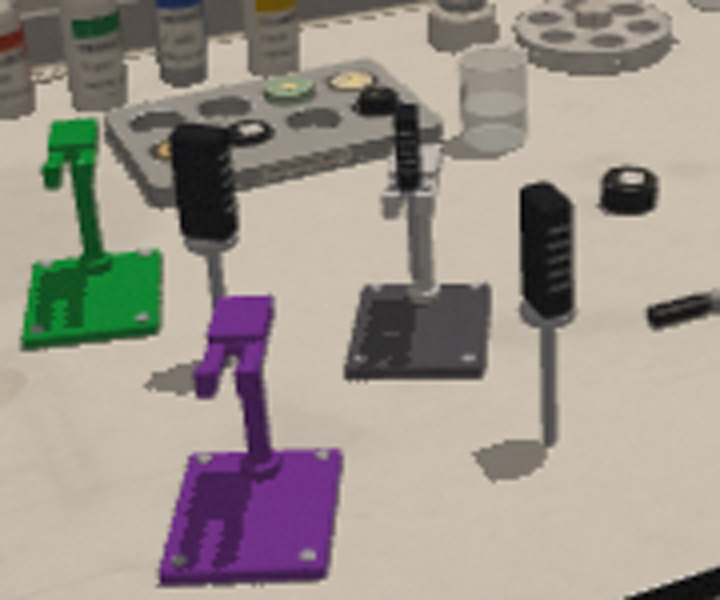

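View pics/c2.png

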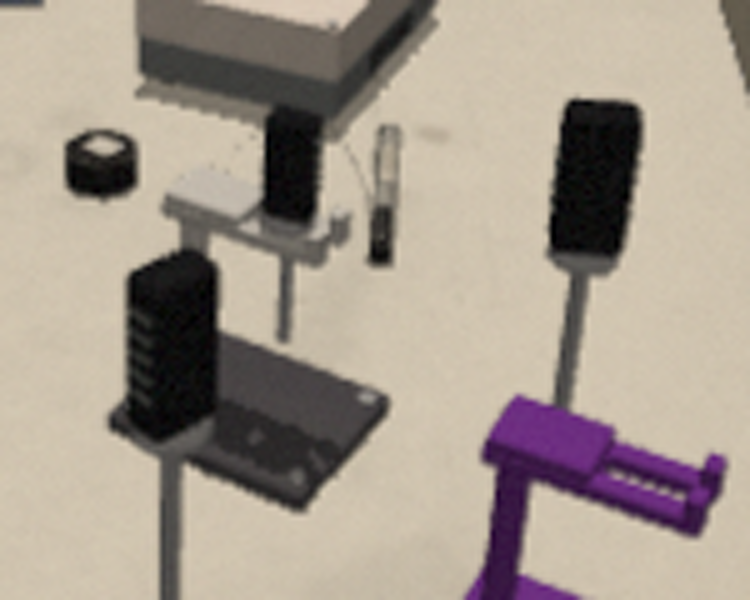

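Candidates by scene pixel:
- Pin at (171,195): larger, stands by itself on the bench.
- Pin at (257,213): larger, stands by itself on the bench.
- Pin at (222,185): the smallest, hangs in the grey metal stand with its base at (225,232). This is the target.

The green and purple stands are empty look-alikes. Next I'll measure.

```bash
python3 - <<'E'
from h import *
def cloud(z,u0,u1,v0,v1):
    vv,uu=np.mgrid[v0:v1,u0:u1]; d=z['d'][v0:v1,u0:u1]; fx,fy,cx,cy=z['k']
    P=np.stack([(uu-cx)/fx*d,-(vv-cy)/fy*d,-d],-1)@z['pose'][:3,:3].T+z['pose'][:3,3]; return P, d>0, z['p'][v0:v1,u0:u1]
a=load('scene0'); b=load('side0')
for n,z,box in (('scene',a,(216,229,174,200)),('side',b,(271,287,190,216))):
    P,m,c=cloud(z,*box); m&=(c.max(-1)<60)
    Q=P[m]; Q=Q[np.abs(Q-np.median(Q,0)).max(1)<.04]
    print(n,'handle',len(Q),np.percentile(Q,[3,50,97],axis=0).round(3).tolist())
# controller top
for n,z,box in (('scene',a,(305,395,165,215)),('side',b,(240,315,145,195)),('stand scene',a,(200,250,170,250)),('stand side',b,(240,305,195,275))):
    P,m,c=cloud(z,*box); Q=P[m&(P[...,2]>.004)]
    h,e=np.histogram(Q[:,2],bins=np.arange(0,.2,.005)); print(n,[(round(x,3),int(k)) for x,k in zip(e,h) if k>5])
crop('scene0','c3',300,155,400,220,8)
crop('side0','c4',235,140,325,200,8)
E
```

```text
scene handle 114 [[0.512, 0.202, 0.118], [0.517, 0.209, 0.143], [0.53, 0.214, 0.163]]
side handle 233 [[0.518, 0.203, 0.117], [0.527, 0.211, 0.143], [0.537, 0.215, 0.162]]
scene [(np.float64(0.0), 7), (np.float64(0.005), 80), (np.float64(0.01), 153), (np.float64(0.015), 173), (np.float64(0.02), 163), (np.float64(0.025), 168), (np.float64(0.03), 159), (np.float64(0.035), 126), (np.float64(0.04), 126), (np.float64(0.045), 127), (np.float64(0.05), 126), (np.float64(0.055), 140), (np.float64(0.06), 178), (np.float64(0.065), 1118), (np.float64(0.07), 86), (np.float64(0.075), 24), (np.float64(0.08), 30)]
side [(np.float64(0.005), 57), (np.float64(0.01), 81), (np.float64(0.015), 87), (np.float64(0.02), 84), (np.float64(0.025), 100), (np.float64(0.03), 79), (np.float64(0.035), 99), (np.float64(0.04), 83), (np.float64(0.045), 94), (np.float64(0.05), 99), (np.float64(0.055), 91), (np.float64(0.06), 476), (np.float64(0.065), 567), (np.float64(0.07), 19), (np.float64(0.075), 26), (np.float64(0.08), 7), (np.float64(0.155), 6), (np.float64(0.16), 29)]
stand scene [(np.float64(0.0), 27), (np.float6
[... 653 characters left out ...]
stand side [(np.float64(0.0), 16), (np.float64(0.005), 692), (np.float64(0.01), 244), (np.float64(0.015), 30), (np.float64(0.02), 30), (np.float64(0.045), 11), (np.float64(0.05), 15), (np.float64(0.055), 13), (np.float64(0.06), 14), (np.float64(0.065), 17), (np.float64(0.07), 16), (np.float64(0.075), 8), (np.float64(0.08), 10), (np.float64(0.085), 58), (np.float64(0.09), 57), (np.float64(0.095), 41), (np.float64(0.1), 86), (np.float64(0.105), 138), (np.float64(0.11), 226), (np.float64(0.115), 100), (np.float64(0.12), 66), (np.float64(0.125), 64), (np.float64(0.13), 68), (np.float64(0.135), 70), (np.float64(0.14), 71), (np.float64(0.145), 72), (np.float64(0.15), 74), (np.float64(0.155), 134)]
```

View pics/c3.png

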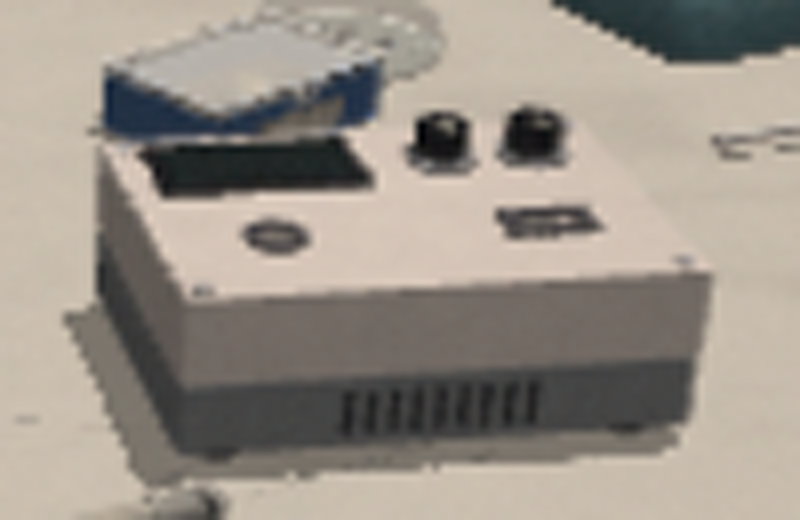

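View pics/c4.png

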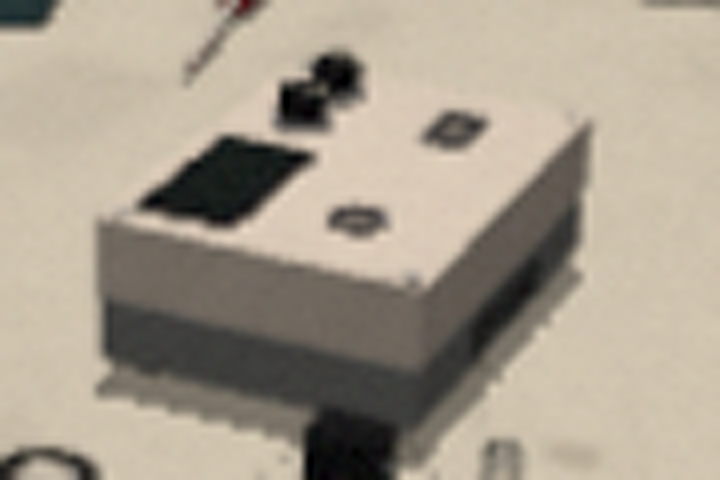

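Crop c3 (scene) shows the round hole at (334.2,184.1) and the oblong hole at (368.2,182.1). Crop c4 (side) shows the round hole at (279.3,166.9) and the oblong hole at (291.4,155.8).

```bash
python3 - <<'E'
from h import *
a=load('scene0'); b=load('side0')
def f(x,y,u0,v0,s): return (x+.5)/s-.5+u0,(y+.5)/s-.5+v0
for n,z,o,pts in (('scene',a,(300,155,8),dict(rh=(277,236),oh=(549,220),cNL=(184,300),cNR=(712,272),cFL=(100,138))),('side',b,(235,140,8),dict(rh=(358,219),oh=(455,130),cNL=(425,290),cNR=(590,125),cFL=(97,220)))):
    R={}
    for k,p in pts.items():
        u,v=f(*p,*o); h=.068 if k in('rh','oh') else .066
        R[k]=onplane(z,u,v,h); print(n,k,round(u,1),round(v,1),R[k].round(4), 'depth:',world(z,u,v).round(3))
    d=R['rh']-R['oh']; print(' hole sep',np.linalg.norm(d),'yaw',np.degrees(np.arctan2(-d[0],d[1])))
    d=R['cNL']-R['cNR']; print(' edge',np.linalg.norm(d),'yaw',np.degrees(np.arctan2(-d[0],d[1])))
    d=R['cFL']-R['cNL']; print(' edge',np.linalg.norm(d),'yaw',np.degrees(np.arctan2(d[1],d[0])))
# stand base & pin
crop('side0','c5',255,180,310,280,6); crop('scene0','c6',195,165,255,250,7)
E
```

```text
scene rh 334.2 184.1 [ 0.5428 -0.1245  0.068 ] depth: [ 0.55  -0.13   0.064]
scene oh 368.2 182.1 [ 0.5119 -0.2154  0.068 ] depth: [ 0.515 -0.218  0.066]
scene cNL 322.6 192.1 [ 0.5188 -0.0714  0.066 ] depth: [ 0.517 -0.07   0.067]
scene cNR 388.6 188.6 [ 0.4582 -0.2405  0.066 ] depth: [ 0.554 -0.335  0.004]
scene cFL 312.1 171.8 [ 0.6453 -0.1175  0.066 ] depth: [ 0.773 -0.2    0.   ]
 hole sep 0.09602243611573393 yaw -18.78337473776398
 edge 0.17959509299454524 yaw -19.71965991443123
 edge 0.1346167881861291 yaw -19.998779278396547
side rh 279.3 166.9 [ 0.5453 -0.1221  0.068 ] depth: [ 0.546 -0.132  0.063]
side oh 291.4 155.8 [ 0.5137 -0.212   0.068 ] depth: [ 0.514 -0.225  0.063]
side cNL 287.7 175.8 [ 0.5179 -0.0706  0.066 ] depth: [ 0.518 -0.075  0.064]
side cNR 308.3 155.2 [ 0.4609 -0.2305  0.066 ] depth: [ 0.461 -0.235  0.064]
side cFL 246.7 167.1 [ 0.6404 -0.1104  0.066 ] depth: [ 0.641 -0.113  0.065]
 hole sep 0.09522758579656196 yaw -19.3687592904142
 edge 0.16970304257158716 yaw -19.6159880943167
 edge 0.12880402944961974 yaw -17.989030469526543
```

View pics/c5.png

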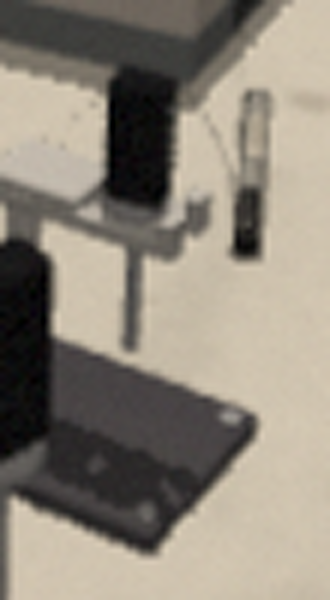

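View pics/c6.png

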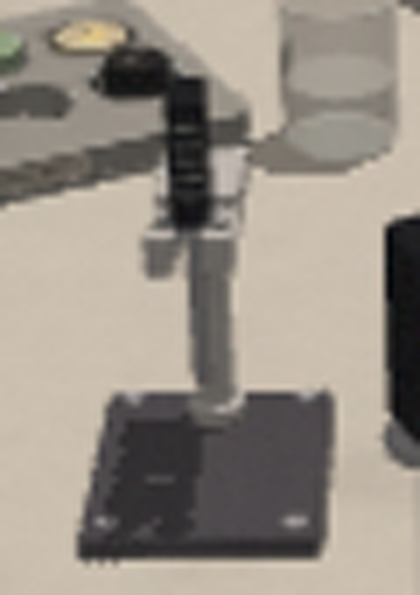

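```bash
python3 - <<'E'
from h import *
a=load('scene0'); b=load('side0')
def f(x,y,u0,v0,s): return (x+.5)/s-.5+u0,(y+.5)/s-.5+v0
for h in (.006,.010):
    C=[onplane(a,*f(x,y,195,165,7),h)[:2] for x,y in ((112,395),(333,395),(322,543),(80,540))]
    print(h,np.round(C,3).tolist(),[round(float(np.linalg.norm(C[i]-C[(i+1)%4])),3) for i in range(4)],[round(float(np.degrees(np.arctan2(*(C[(i+1)%4]-C[i])[::-1]))),1) for i in range(4)])
P=[onplane(b,*f(x,y,255,180,6),.008) for x,y in ((258,420),(150,545))]; print(np.round(P,3), np.degrees(np.arctan2(*(P[1]-P[0])[1::-1])))
# handle points merged
def cl(z,u0,u1,v0,v1):
    vv,uu=np.mgrid[v0:v1,u0:u1]; d=z['d'][v0:v1,u0:u1]; fx,fy,cx,cy=z['k']
    P=np.stack([(uu-cx)/fx*d,-(vv-cy)/fy*d,-d],-1)@z['pose'][:3,:3].T+z['pose'][:3,3]; c=z['p'][v0:v1,u0:u1]
    m=(d>0)&(c.max(-1)<60)&(P[...,2]>.122)&(P[...,2]<.16)&(np.abs(P[...,0]-.525)<.03)&(np.abs(P[...,1]-.209)<.03); return P[m]
A=cl(a,212,232,170,202);B=cl(b,268,290,188,218)
for n,Q in(('scene',A),('side',B)):
    q=Q[:,:2]-Q[:,:2].mean(0); w,v=np.linalg.eigh(q.T@q); print(n,len(Q),Q.mean(0).round(4),'dir',np.degrees(np.arctan2(v[1,1],v[0,1])),np.sqrt(w/len(q))*1e3)
print(cv2.minAreaRect(np.vstack([A,B])[:,:2].astype(np.float32)*1000))
# decoy pin heights
for n,z,boxes in(('scene',a,((160,180,178,215),(248,266,193,235))),('side',b,((243,265,218,260),(328,350,188,225)))):
    for u0,u1,v0,v1 in boxes:
        vv,uu=np.mgrid[v0:v1,u0:u1]; Q=np.array([world(z,u,v) for u,v in zip(uu.ravel(),vv.ravel())]); Q=Q[(Q[:,2]>.07)&(Q[:,2]<.3)]; print(n,len(Q),np.median(Q,0).round(3),Q[:,2].max().round(3))
E
```

```text
0.006 [[0.606, 0.213], [0.569, 0.139], [0.479, 0.182], [0.517, 0.255]] [0.083, 0.099, 0.083, 0.098] [-116.3, 154.9, 62.6, -25.4]
0.01 [[0.599, 0.215], [0.563, 0.142], [0.474, 0.184], [0.512, 0.257]] [0.082, 0.099, 0.082, 0.097] [-116.3, 154.9, 62.6, -25.4]
[[0.479 0.185 0.008]
 [0.514 0.26  0.008]] 65.1468810392801
scene 78 [0.5157 0.2092 0.1409] dir 62.0163333094047 [1.56793465 3.83600801]
side 174 [0.5274 0.2116 0.1418] dir 163.87437831913786 [1.41728755 6.40404892]
((523.8306884765625, 210.52235412597656), (26.224332809448242, 14.047821998596191), 9.89258098602295)
scene 479 [0.551 0.319 0.127] 0.161
scene 487 [0.388 0.18  0.126] 0.161
side 701 [0.559 0.326 0.129] 0.159
side 549 [0.403 0.183 0.127] 0.16
```

Measurements so far:
- **Stand:** base sides come out at 83 x 99 mm against the given 84 x 100, and its yaw is about -25.5°.
- **Pin:** near (0.523, 0.209), with the handle top at z = 0.162 as expected.
- **Controller:** hole separation is 96 mm as given, and the round hole is at about (0.544, -0.123, 0.068).

The tool y axis (64°) already matches the pin's y axis. I'll move above the pin for a close look.

Request:
servo_tool:
  deltas:
    - {"dx": -0.7, "dy": -0.4, "dz": -0.3, "hand": 50}
    - {"dx": -6.34, "dy": -3.5, "dz": -0.5, "hand": 50}
    - {"dx": -6.34, "dy": -3.5, "dz": -0.5, "hand": 50}
    - {"dx": -6.34, "dy": -3.5, "dz": -0.5, "hand": 50}
    - {"dx": -6.34, "dy": -3.5, "dz": -0.5, "hand": 50}
    - {"dx": -6.34, "dy": -3.5, "dz": -0.5, "hand": 50}
    - {"dx": -6.34, "dy": -3.5, "dz": -0.5, "hand": 50}
    - {"dx": -6.34, "dy": -3.5, "dz": -0.5, "hand": 50}
    - {"dx": -6.34, "dy": -3.5, "dz": -0.5, "hand": 50}
    - {"dx": -6.34, "dy": -3.5, "dz": -0.5, "hand": 50}

```text
schema error: expected keys dx, dy, dz, ax, ay, az, hand
```

```bash
python3 - <<'E'
from h import *
p,d,m=snap('wrist','wrist1')
s=r.get_state(); print({k:np.round(v,4) for k,v in s.items() if k!='joint_torque'})
z=load('wrist1'); print(proj(z,[.523,.209,.162]),proj(z,[.523,.209,.114]))
E
```

```text
{'clock': np.float64(0.2), 'q': array([-1.0862,  0.6896, -0.1945,  1.5659,  0.1573,  0.9025, -0.2151]), 'qd': array([-0.0003, -0.002 ,  0.001 , -0.0032,  0.0008,  0.0006,  0.0004]), 'tool_pos': array([0.2721, 0.5622, 0.232 ]), 'eef_rot': array([ 2.235e-01,  9.747e-01, -5.000e-04, -1.000e-04]), 'contact_force': array([ 0.3799,  0.572 , -0.3491]), 'moment': array([-0.0241, -0.0274, -0.0026]), 'opening': np.float64(1.0022)}
[ 90.00729182 483.07206633] [108.83935658 439.71170129]
```

View pics/wrist1.png

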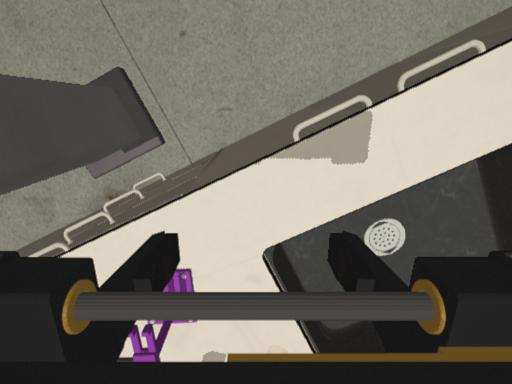

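The call was refused because every row needs all seven keys, so the arm did not move. The picture is the same start view. I'll resend with full rows.

Request:
servo_tool:
  deltas:
    - {"dx": -0.7, "dy": -0.4, "dz": -0.3, "ax": 0, "ay": 0, "az": 0, "hand": 50}
    - {"dx": -1.5, "dy": -0.8, "dz": -0.5, "ax": 0, "ay": 0, "az": 0, "hand": 50}
    - {"dx": -2.3, "dy": -1.25, "dz": -0.5, "ax": 0, "ay": 0, "az": 0, "hand": 50}
    - {"dx": -3.1, "dy": -1.7, "dz": -0.5, "ax": 0, "ay": 0, "az": 0, "hand": 50}
    - {"dx": -3.9, "dy": -2.15, "dz": -0.5, "ax": 0, "ay": 0, "az": 0, "hand": 50}
    - {"dx": -4.7, "dy": -2.6, "dz": -0.5, "ax": 0, "ay": 0, "az": 0, "hand": 50}
    - {"dx": -5.5, "dy": -3.05, "dz": -0.5, "ax": 0, "ay": 0, "az": 0, "hand": 50}
    - {"dx": -6.1, "dy": -3.35, "dz": -0.5, "ax": 0, "ay": 0, "az": 0, "hand": 50}
    - {"dx": -6.34, "dy": -3.5, "dz": -0.5, "ax": 0, "ay": 0, "az": 0, "hand": 50}
    - {"dx": -6.34, "dy": -3.5, "dz": -0.5, "ax": 0, "ay": 0, "az": 0, "hand": 50}

```text
clock: 1.45
tool_pos: [0.5231, 0.2076, 0.2623]
eef_rot: [0.224, 0.975, 0.0, -0.0]
contact_force: [-0.8, 0.7, 0.0]
opening: 0.568
```

```bash
python3 - <<'E'
from h import *
p,d,m=snap('wrist','wrist1')
s=r.get_state(); print({k:np.round(v,4) for k,v in s.items() if k!='joint_torque'})
z=load('wrist1'); print(proj(z,[.523,.209,.162]),proj(z,[.523,.209,.114]))
E
```

```text
{'clock': np.float64(1.5), 'q': array([-0.3181,  0.5725, -0.2374,  1.7189,  0.1655,  0.87  ,  0.4953]), 'qd': array([-0.0254, -0.0032, -0.0222,  0.0053, -0.0023, -0.0023,  0.0011]), 'tool_pos': array([0.5223, 0.2092, 0.2624]), 'eef_rot': array([ 2.229e-01,  9.749e-01,  5.000e-04, -6.000e-04]), 'contact_force': array([-0.09  ,  0.8395, -0.9712]), 'moment': array([0.058 , 0.0427, 0.0538]), 'opening': np.float64(0.5677)}
[255.19644041 190.71449868] [254.94260833 178.24743137]
```

View pics/wrist1.png

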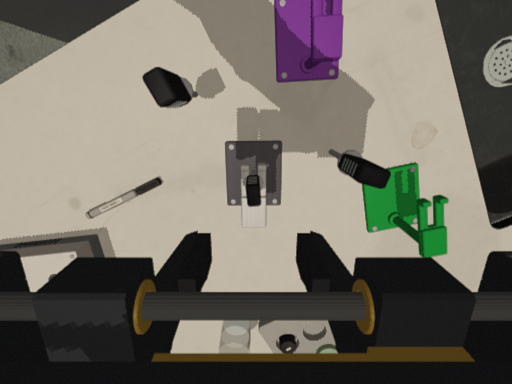

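The wrist view shows the target pin at (254,190) on the dark grey base at (253,172). The jaws straddle its column and the larger decoys at (167,88) and (365,170) are well clear. I'll enlarge to measure the handle's yaw and centre.

```bash
python3 - <<'E'
from h import *
crop('wrist1','c7',215,130,295,240,5)
z=load('wrist1')
vv,uu=np.mgrid[165:215,235:275]; d=z['d'][165:215,235:275]; c=z['p'][165:215,235:275]; fx,fy,cx,cy=z['k']
P=np.stack([(uu-cx)/fx*d,-(vv-cy)/fy*d,-d],-1)@z['pose'][:3,:3].T+z['pose'][:3,3]
m=(P[...,2]>.158)&(P[...,2]<.168); Q=P[m]; print(len(Q),Q.mean(0).round(4),Q[:,2].min(),Q[:,2].max())
(cx_,cy_),wh,ang=cv2.minAreaRect(Q[:,:2].astype(np.float32)*1000); print(cx_,cy_,wh,ang)
q=Q[:,:2]-Q[:,:2].mean(0); w,v=np.linalg.eigh(q.T@q); print(np.degrees(np.arctan2(v[1,1],v[0,1])), np.sqrt(w/len(q)*12)*1e3)
print('pix',uu[m].min(),uu[m].max(),vv[m].min(),vv[m].max())
E
```

```text
304 [0.5264 0.205  0.1623] 0.15863280185792378 0.16467501949984054
526.9602661132812 204.72308349609375 (13.66165828704834, 21.062389373779297) 64.47566223144531
159.9796185992119 [13.42269253 21.27105362]
pix 246 260 185 206
```

View pics/c7.png

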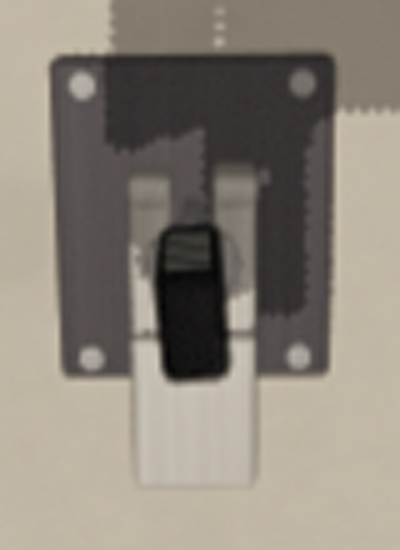

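Pin top centre by wrist is about (0.5265, 0.205, 0.162). The handle is turned about 4° from the tool, and the jaws are centred on it in y (254 px). I'll correct, descend, and close once there.

Request:
servo_tool:
  deltas:
    - {"dx": -0.06, "dy": 0, "dz": 0.3, "ax": 0, "ay": 0, "az": -0.6, "hand": 50}
    - {"dx": -0.06, "dy": 0, "dz": 0.7, "ax": 0, "ay": 0, "az": -0.6, "hand": 50}
    - {"dx": -0.06, "dy": 0, "dz": 1.1, "ax": 0, "ay": 0, "az": -0.6, "hand": 50}
    - {"dx": -0.06, "dy": 0, "dz": 1.5, "ax": 0, "ay": 0, "az": -0.6, "hand": 50}
    - {"dx": -0.06, "dy": 0, "dz": 1.75, "ax": 0, "ay": 0, "az": -0.6, "hand": 50}
    - {"dx": -0.06, "dy": 0, "dz": 1.9, "ax": 0, "ay": 0, "az": -0.6, "hand": 50}
    - {"dx": -0.06, "dy": 0, "dz": 1.9, "ax": 0, "ay": 0, "az": -0.6, "hand": 50}

```text
clock: 2.38
tool_pos: [0.5261, 0.2069, 0.1484]
eef_rot: [0.192, 0.981, 0.0, -0.0]
contact_force: [0.6, 0.7, 0.8]
opening: 0.569
```

```bash
python3 - <<'E'
from h import *
snap('wrist','wrist2'); snap('side','side2'); 
s=r.get_state(); print({k:np.round(v,4) for k,v in s.items() if k!='joint_torque'})
crop('side2','s2c',220,130,320,260,5); crop('wrist2','w2c',150,150,360,330,3)
E
```

```text
{'clock': np.float64(2.475), 'q': array([-0.3321,  0.7284, -0.2084,  1.8259,  0.2423,  0.6107,  0.4948]), 'qd': array([ 0.0049, -0.0063, -0.0011,  0.0006,  0.0006,  0.0003,  0.0008]), 'tool_pos': array([0.5268, 0.2067, 0.1491]), 'eef_rot': array([1.927e-01, 9.813e-01, 4.000e-04, 5.000e-04]), 'contact_force': array([ 0.2091, -0.044 , -0.2954]), 'moment': array([0.0394, 0.0081, 0.0477]), 'opening': np.float64(0.5715)}
```

View pics/w2c.png

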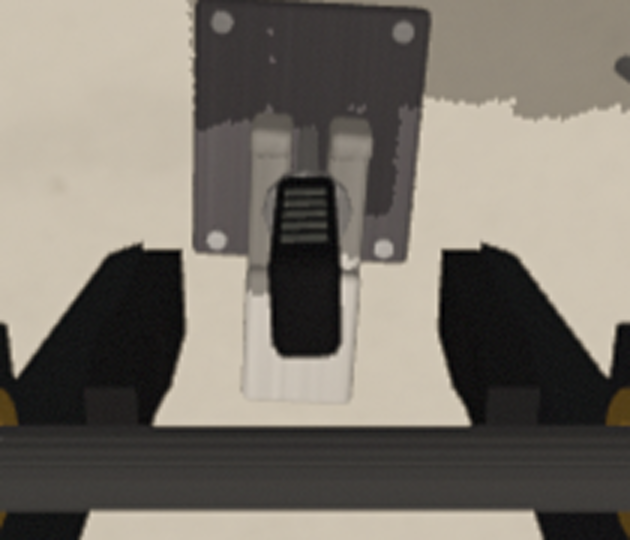

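View pics/s2c.png

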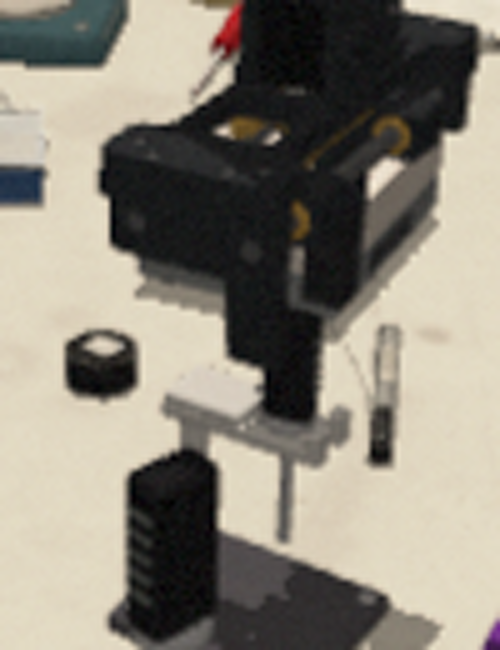

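The jaws straddle the handle, parallel and centred to about 1 mm, and the fingertips clear the hook. I'll close.

Request:
servo_tool:
  newtons: 35
  deltas:
    - {"dx": 0, "dy": -0.01, "dz": 0, "ax": 0, "ay": 0, "az": 0, "hand": 20}
    - {"dx": 0, "dy": -0.01, "dz": 0, "ax": 0, "ay": 0, "az": 0, "hand": 10}
    - {"dx": 0, "dy": -0.01, "dz": 0, "ax": 0, "ay": 0, "az": 0, "hand": 5}
    - {"dx": 0, "dy": -0.01, "dz": 0, "ax": 0, "ay": 0, "az": 0, "hand": 5}
    - {"dx": 0, "dy": -0.01, "dz": 0, "ax": 0, "ay": 0, "az": 0, "hand": 5}
    - {"dx": 0, "dy": -0.01, "dz": 0, "ax": 0, "ay": 0, "az": 0, "hand": 5}

```text
clock: 3.22
tool_pos: [0.5263, 0.2058, 0.1486]
eef_rot: [0.193, 0.981, 0.0, 0.0]
contact_force: [0.7, 0.2, 1.4]
opening: 0.151
```

```bash
python3 - <<'E'
from h import *
s=r.get_state(); print({k:np.round(v,4) for k,v in s.items() if k!='joint_torque'})
E
```

```text
{'clock': np.float64(3.225), 'q': array([-0.3311,  0.7287, -0.2082,  1.8277,  0.2426,  0.6097,  0.4953]), 'qd': array([-0.0013,  0.0002,  0.0014,  0.0001, -0.0003, -0.0027,  0.0006]), 'tool_pos': array([0.5263, 0.2058, 0.1486]), 'eef_rot': array([1.928e-01, 9.812e-01, 1.000e-04, 0.000e+00]), 'contact_force': array([0.6782, 0.1592, 1.3583]), 'moment': array([-0.0125, -0.0142,  0.0026]), 'opening': np.float64(0.1509)}
```

The opening of 13.3 mm fits the 14 mm handle. I'll lift straight up.

Request:
servo_tool:
  deltas:
    - {"dx": 0, "dy": 0, "dz": -0.15, "ax": 0, "ay": 0, "az": 0, "hand": 5}
    - {"dx": 0, "dy": 0, "dz": -0.4, "ax": 0, "ay": 0, "az": 0, "hand": 5}
    - {"dx": 0, "dy": 0, "dz": -0.7, "ax": 0, "ay": 0, "az": 0, "hand": 5}
    - {"dx": 0, "dy": 0, "dz": -1.0, "ax": 0, "ay": 0, "az": 0, "hand": 5}
    - {"dx": 0, "dy": 0, "dz": -1.3, "ax": 0, "ay": 0, "az": 0, "hand": 5}
    - {"dx": 0, "dy": 0, "dz": -1.6, "ax": 0, "ay": 0, "az": 0, "hand": 5}
    - {"dx": 0, "dy": 0, "dz": -1.8, "ax": 0, "ay": 0, "az": 0, "hand": 5}
    - {"dx": 0, "dy": 0, "dz": -1.8, "ax": 0, "ay": 0, "az": 0, "hand": 5}

```text
clock: 4.22
tool_pos: [0.5267, 0.206, 0.2577]
eef_rot: [0.193, 0.981, 0.001, 0.001]
contact_force: [-0.5, 0.0, -1.0]
opening: 0.153
```

```bash
python3 - <<'E'
from h import *
s=r.get_state(); print({k:np.round(v,4) for k,v in s.items() if k!='joint_torque'})
snap('side','side3'); snap('scene','scene3'); snap('wrist','wrist3')
crop('side3','s3c',220,90,340,240,4); crop('scene3','sc3c',180,110,280,240,4)
E
```

```text
{'clock': np.float64(4.225), 'q': array([-0.3007,  0.582 , -0.2542,  1.7185,  0.1833,  0.8619,  0.5485]), 'qd': array([-0.0029,  0.0259,  0.0048,  0.0257,  0.0028, -0.0137, -0.0019]), 'tool_pos': array([0.5267, 0.206 , 0.2577]), 'eef_rot': array([1.928e-01, 9.812e-01, 7.000e-04, 1.000e-03]), 'contact_force': array([-0.4847,  0.0226, -0.999 ]), 'moment': array([-0.0041,  0.047 ,  0.0168]), 'opening': np.float64(0.1528)}
```

View pics/s3c.png

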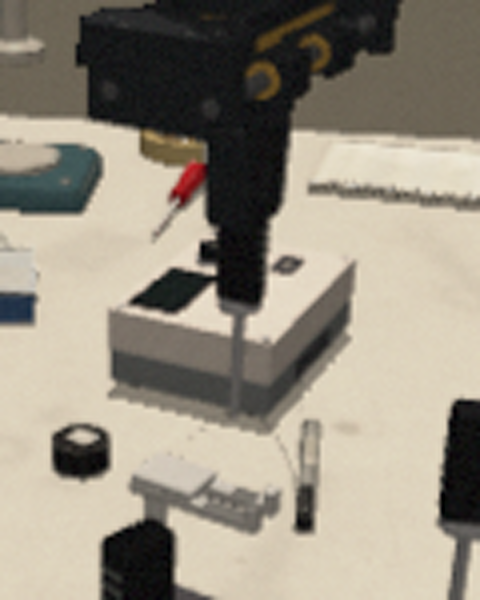

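View pics/sc3c.png

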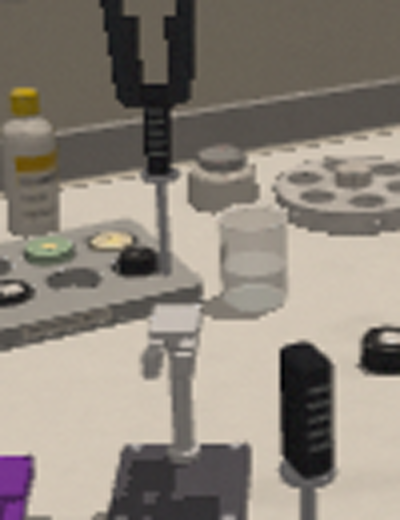

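View pics/wrist3.png

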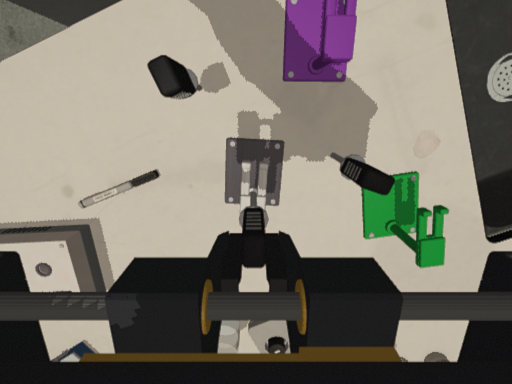

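The pin is off the hook and held. The tip is at side (278.4,192.9) and scene (221.1,178.1). I'll triangulate the tip, and the hole by the same two cameras, so that calibration errors cancel.

```bash
python3 - <<'E'
from h import *
a=load('scene3'); b=load('side3'); w=load('wrist3')
def f(x,y,u0,v0,s): return ((x+.5)/s-.5+u0,(y+.5)/s-.5+v0)
def tri(ob):
    A=[];B=[]
    for z,(u,v) in ob:
        fx,fy,cx,cy=z['k'];o=z['pose'][:3,3]; d=z['pose'][:3,:3]@np.array([(u-cx)/fx,-(v-cy)/fy,-1]); d/=np.linalg.norm(d); M=np.eye(3)-np.outer(d,d); A.append(M);B.append(M@o)
    X=np.linalg.solve(sum(A),sum(B)); return X,[np.round(proj(z,X)-p,1) for z,p in ob]
tip=[(a,f(166,274,180,110,4)),(b,f(235,413,220,90,4))]
col=[(a,f(160,179,180,110,4)),(b,f(240,307,220,90,4))]
hole=[(a,(334.2,184.1)),(b,(279.3,166.9))]
for n,o in(('tip',tip),('col',col),('hole',hole)): print(n,*tri(o))
for n,(z,p) in (('scene',tip[0]),('side',tip[1])): print(n,'tip on z=.159',onplane(z,*p,.159).round(4))
for n,(z,p) in (('scene',hole[0]),('side',hole[1])): print(n,'hole on .068',onplane(z,*p,.068).round(4))
crop('wrist3','w3c',200,150,310,270,5); crop('wrist3','w3d',10,220,100,300,8)
E
```

```text
tip [0.52715267 0.20436573 0.15947177] [array([ 0.1, -0.2]), array([0. , 0.3])]
col [0.52726047 0.20457368 0.21777365] [array([ 0.1, -0.3]), array([0.1, 0.3])]
hole [ 0.54556548 -0.12655599  0.06620379] [array([-0.,  0.]), array([-0., -0.])]
scene tip on z=.159 [0.5271 0.2046 0.159 ]
side tip on z=.159 [0.5274 0.2025 0.159 ]
scene hole on .068 [ 0.5426 -0.1244  0.068 ]
side hole on .068 [ 0.5453 -0.1224  0.068 ]
```

View pics/w3c.png

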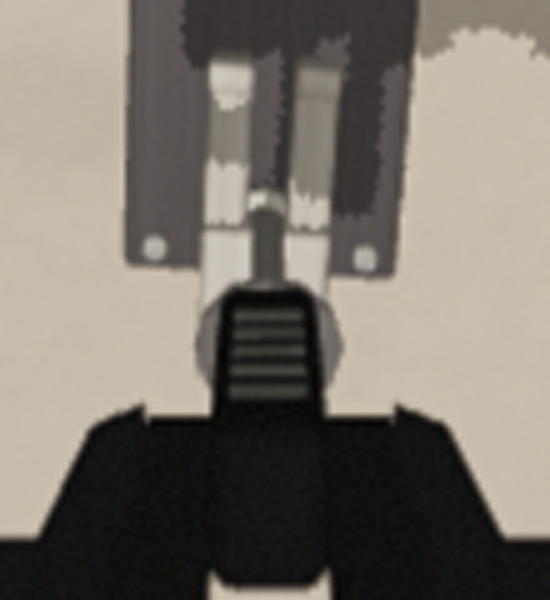

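View pics/w3d.png

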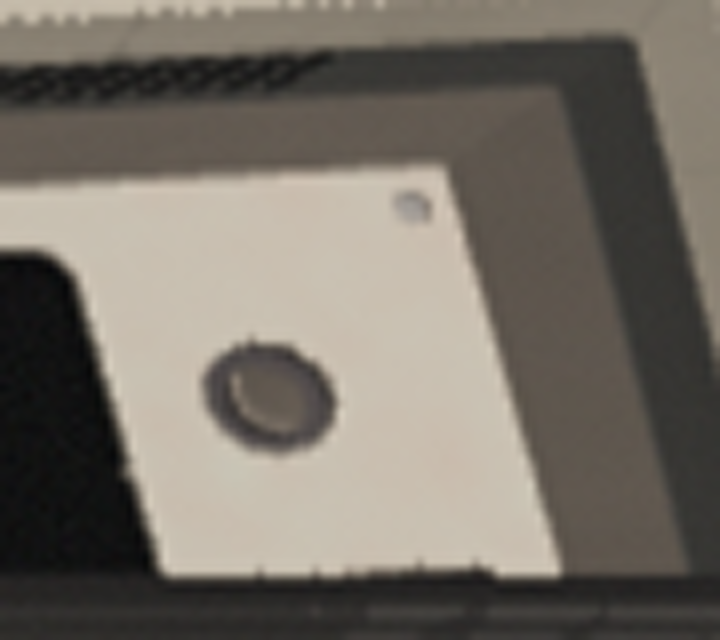

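The pin hangs vertical: the tip triangulates to (0.527, 0.2045, 0.1595), where z was expected at 0.159. I'll move over the round hole, with the tip about 27 mm above it, and look again.

Request:
servo_tool:
  deltas:
    - {"dx": -0.2, "dy": -0.45, "dz": -0.1, "ax": 0, "ay": 0, "az": 0, "hand": 5}
    - {"dx": -0.6, "dy": -1.2, "dz": -0.1, "ax": 0, "ay": 0, "az": 0, "hand": 5}
    - {"dx": -1.0, "dy": -2.0, "dz": -0.1, "ax": 0, "ay": 0, "az": 0, "hand": 5}
    - {"dx": -1.4, "dy": -2.8, "dz": 0, "ax": 0, "ay": 0, "az": 0, "hand": 5}
    - {"dx": -1.8, "dy": -3.6, "dz": 0.1, "ax": 0, "ay": 0, "az": 0, "hand": 5}
    - {"dx": -2.1, "dy": -4.4, "dz": 0.4, "ax": 0, "ay": 0, "az": 0, "hand": 5}
    - {"dx": -2.3, "dy": -4.85, "dz": 0.7, "ax": 0, "ay": 0, "az": 0, "hand": 5}
    - {"dx": -2.33, "dy": -4.95, "dz": 1.0, "ax": 0, "ay": 0, "az": 0, "hand": 5}
    - {"dx": -2.33, "dy": -4.95, "dz": 1.08, "ax": 0, "ay": 0, "az": 0, "hand": 5}
    - {"dx": -2.33, "dy": -4.95, "dz": 1.08, "ax": 0, "ay": 0, "az": 0, "hand": 5}

```text
clock: 5.62
tool_pos: [0.5432, -0.1211, 0.1914]
eef_rot: [0.192, 0.981, 0.0, -0.0]
contact_force: [-0.7, 1.6, -0.4]
opening: 0.156
```

```bash
python3 - <<'E'
from h import *
s=r.get_state(); print({k:np.round(v,4) for k,v in s.items() if k!='joint_torque'})
snap('side','side4'); snap('scene','scene4'); snap('wrist','wrist4')
crop('side4','s4c',235,110,325,200,6); crop('scene4','sc4c',290,120,400,220,6); crop('wrist4','w4c',180,130,330,270,5)
E
```

```text
{'clock': np.float64(5.625), 'q': array([ 0.2885,  0.6594, -0.2522,  1.8152,  0.239 ,  0.6975,  1.0871]), 'qd': array([-0.0051, -0.018 , -0.0063, -0.0112, -0.0004,  0.0061,  0.0029]), 'tool_pos': array([ 0.5432, -0.1211,  0.1914]), 'eef_rot': array([ 1.921e-01,  9.814e-01,  3.000e-04, -5.000e-04]), 'contact_force': array([-0.6572,  1.6079, -0.4114]), 'moment': array([ 0.0236,  0.0034, -0.0063]), 'opening': np.float64(0.1558)}
```

View pics/s4c.png

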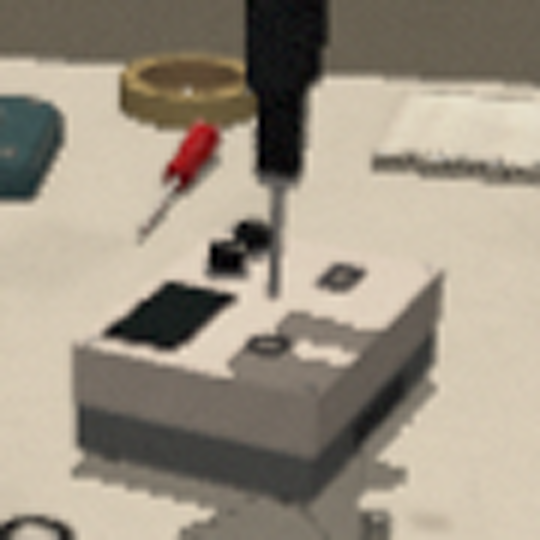

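View pics/sc4c.png

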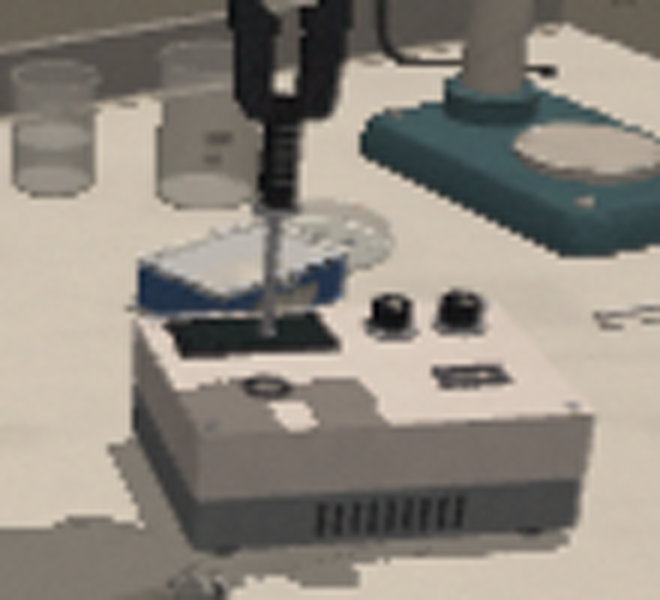

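View pics/w4c.png

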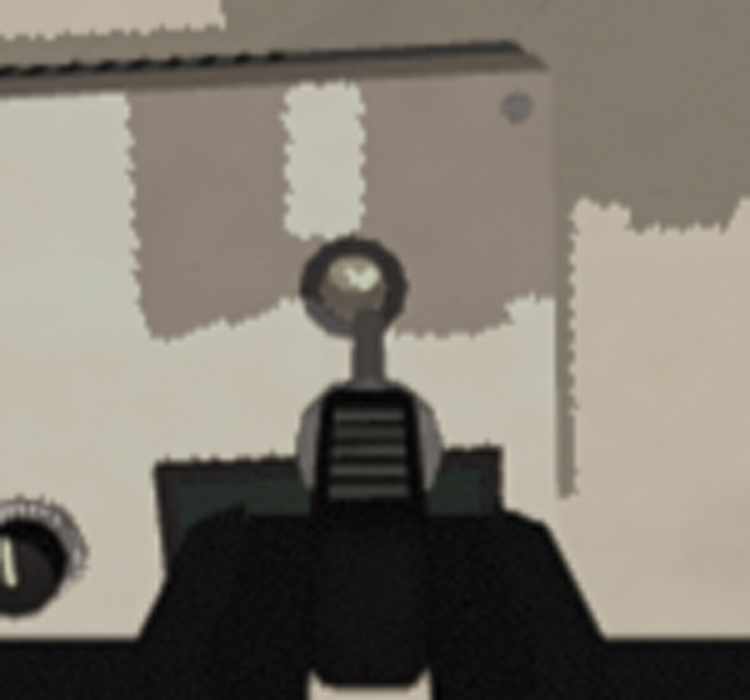

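The tip is at wrist (253.6,193.6), scene (334.5,175.5) and side (280.5,159.3). The round-hole rim centre is at wrist (250.6,187.2), scene (334.5,184.2) and side (279.5,167.5).

```bash
python3 - <<'E'
from h import *
a=load('scene4'); b=load('side4'); w=load('wrist4')
def f(x,y,u0,v0,s): return ((x+.5)/s-.5+u0,(y+.5)/s-.5+v0)
def tri(ob):
    A=[];B=[]
    for z,(u,v) in ob:
        fx,fy,cx,cy=z['k'];o=z['pose'][:3,3]; d=z['pose'][:3,:3]@np.array([(u-cx)/fx,-(v-cy)/fy,-1]); d/=np.linalg.norm(d); M=np.eye(3)-np.outer(d,d); A.append(M);B.append(M@o)
    X=np.linalg.solve(sum(A),sum(B)); return X.round(4),[np.round(proj(z,X)-p,1) for z,p in ob]
tip=[(a,f(267,333,290,120,6)),(b,f(273,296,235,110,6)),(w,f(368,316,180,130,5))]
hole=[(a,f(267,385,290,120,6)),(b,f(267,345,235,110,6)),(w,f(353,286,180,130,5))]
for n,o in(('tip',tip),('hole',hole)): print(n,tri(o),'2cam',tri(o[:2])[0])
ux=np.array([-.926,.377]);uy=np.array([.377,.926])
for i,n in enumerate(('scene','side','wrist')):
    t=onplane(*((tip[i][0],)+tuple(tip[i][1])),.0955); h=onplane(*((hole[i][0],)+tuple(hole[i][1])),.068); d=(h-t)[:2]; print(n,t.round(4),h.round(4),'d tool mm',(d@ux*1e3).round(1),(d@uy*1e3).round(1))
print('wrist predicted px if tip directly above hole', )
E
```

```text
tip (array([ 0.5442, -0.1223,  0.0941]), [array([-0.2,  0.2]), array([ 0. , -0.2]), array([-0.3,  0. ])]) 2cam [ 0.5443 -0.1228  0.0939]
hole (array([ 0.5457, -0.1259,  0.0665]), [array([-0.1,  0.3]), array([ 0.2, -0.2]), array([0.1, 0.6])]) 2cam [ 0.5463 -0.1265  0.0663]
scene [ 0.5426 -0.1217  0.0955] [ 0.5446 -0.1254  0.068 ] d tool mm -3.3 -2.7
side [ 0.544  -0.1177  0.0955] [ 0.5459 -0.121   0.068 ] d tool mm -3.0 -2.3
wrist [ 0.5439 -0.1219  0.0955] [ 0.5447 -0.1256  0.068 ] d tool mm -2.1 -3.1
wrist predicted px if tip directly above hole
```

All three cameras agree that the hole is about 2.8 mm further along both -x and -y of the tool. I'll correct, come down to about 8 mm above the mouth, and check.

Request:
servo_tool:
  deltas:
    - {"dx": -0.045, "dy": -0.045, "dz": 0.1, "ax": 0, "ay": 0, "az": 0, "hand": 5}
    - {"dx": -0.045, "dy": -0.045, "dz": 0.2, "ax": 0, "ay": 0, "az": 0, "hand": 5}
    - {"dx": -0.045, "dy": -0.045, "dz": 0.3, "ax": 0, "ay": 0, "az": 0, "hand": 5}
    - {"dx": -0.045, "dy": -0.045, "dz": 0.3, "ax": 0, "ay": 0, "az": 0, "hand": 5}
    - {"dx": -0.045, "dy": -0.045, "dz": 0.3, "ax": 0, "ay": 0, "az": 0, "hand": 5}

```text
clock: 6.4
tool_pos: [0.5448, -0.1255, 0.1737]
eef_rot: [0.193, 0.981, 0.0, -0.0]
contact_force: [0.4, -0.4, 0.0]
opening: 0.153
```

```bash
python3 - <<'E'
from h import *
s=r.get_state(); print({k:np.round(v,4) for k,v in s.items() if k!='joint_torque'})
snap('side','side5'); snap('scene','scene5'); snap('wrist','wrist5')
crop('side5','s5c',250,130,310,190,8); crop('scene5','sc5c',305,145,365,205,8); crop('wrist5','w5c',220,160,290,230,8)
v=np.hstack([cv2.imread(f'pics/{n}.png')[:480,:480] for n in('s5c','sc5c')]); cv2.imwrite('pics/v5.png',cv2.resize(v,(800,400)))
E
```

```text
{'clock': np.float64(6.4), 'q': array([ 0.289 ,  0.687 , -0.2424,  1.8248,  0.2509,  0.6597,  1.0832]), 'qd': array([ 0.0006, -0.0053,  0.0003, -0.0022,  0.0004,  0.0015,  0.0008]), 'tool_pos': array([ 0.5448, -0.1255,  0.1737]), 'eef_rot': array([ 1.927e-01,  9.813e-01,  1.000e-04, -0.000e+00]), 'contact_force': array([ 0.3842, -0.3554,  0.0151]), 'moment': array([-0.0376,  0.0321, -0.0073]), 'opening': np.float64(0.1532)}
```

View pics/v5.png

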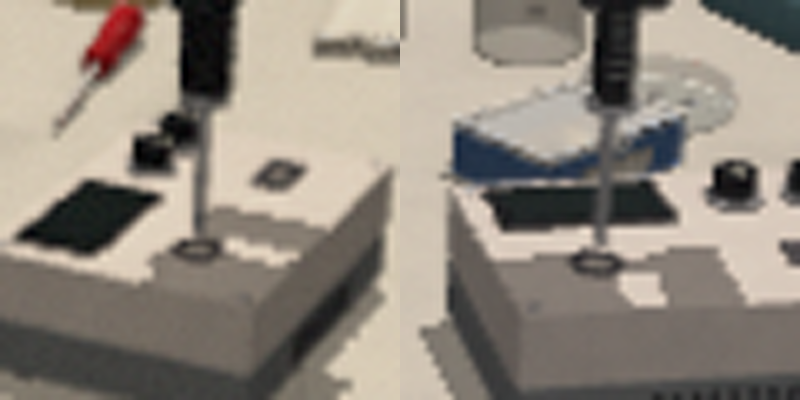

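View pics/w5c.png

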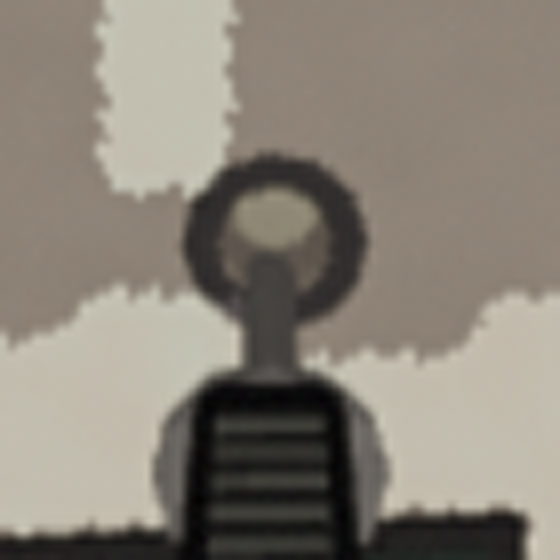

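```bash
python3 - <<'E'
from h import *
Z=dict(scene=load('scene5'),side=load('side5'),wrist=load('wrist5'))
s=60/400
px=dict(scene=((305+200*s-.5,145+242*s-.5),(305+197*s-.5,145+263*s-.5)),side=((250+200*s-.5,130+238*s-.5),(250+197*s-.5,130+249*s-.5)),wrist=((220+270/8,160+264/8),(220+275/8,160+240/8)))
ux=np.array([-.926,.377]);uy=np.array([.377,.926])
for n,(t,h) in px.items():
    t=onplane(Z[n],*t,.076);h=onplane(Z[n],*h,.068); d=(h-t)[:2]*1e3; print(n,t.round(4),h.round(4),d@ux,d@uy)
E
```

```text
scene [ 0.546 -0.127  0.076] [ 0.5436 -0.1246  0.068 ] 3.123684384721605 1.3593665898567053
side [ 0.5447 -0.1168  0.076 ] [ 0.5461 -0.1226  0.068 ] -3.471812785380797 -4.851990984060828
wrist [ 0.5457 -0.1261  0.076 ] [ 0.5454 -0.1254  0.068 ] 0.5550901000661354 0.6211877184384947
```

The wrist view, which is the most direct, puts the tip within 1 mm of the hole's axis, and the columns of the other two cameras agree. The clearance is 4 mm. I'll lower the tip into the well, to just above the button.

Request:
servo_tool:
  deltas:
    - {"dx": 0, "dy": 0.01, "dz": 0.06, "ax": 0, "ay": 0, "az": 0, "hand": 5}
    - {"dx": 0, "dy": 0.01, "dz": 0.12, "ax": 0, "ay": 0, "az": 0, "hand": 5}
    - {"dx": 0, "dy": 0.01, "dz": 0.18, "ax": 0, "ay": 0, "az": 0, "hand": 5}
    - {"dx": 0, "dy": 0.01, "dz": 0.24, "ax": 0, "ay": 0, "az": 0, "hand": 5}
    - {"dx": 0, "dy": 0.01, "dz": 0.3, "ax": 0, "ay": 0, "az": 0, "hand": 5}
    - {"dx": 0, "dy": 0.01, "dz": 0.34, "ax": 0, "ay": 0, "az": 0, "hand": 5}
    - {"dx": 0, "dy": 0.01, "dz": 0.34, "ax": 0, "ay": 0, "az": 0, "hand": 5}

```text
clock: 7.42
tool_pos: [0.5449, -0.125, 0.1531]
eef_rot: [0.193, 0.981, 0.0, -0.0]
contact_force: [0.4, 0.1, -0.0]
opening: 0.154
```

```bash
python3 - <<'E'
from h import *
s=r.get_state(); print({k:np.round(v,4) for k,v in s.items() if k!='joint_torque'})
snap('scene','scene6'); snap('wrist','wrist6'); snap('side','side6')
crop('side6','s6c',250,130,310,190,8); crop('scene6','sc6c',305,145,365,205,8); crop('wrist6','w6c',220,160,290,230,8)
v=np.hstack([cv2.resize(cv2.imread(f'pics/{n}.png'),(266,266)) for n in('s6c','sc6c','w6c')]); cv2.imwrite('pics/v6.png',v)
E
```

```text
{'clock': np.float64(7.425), 'q': array([ 0.2802,  0.7173, -0.2303,  1.8414,  0.2637,  0.613 ,  1.0709]), 'qd': array([ 0.0015, -0.0045, -0.0021, -0.0038, -0.0016,  0.0024, -0.0003]), 'tool_pos': array([ 0.5449, -0.125 ,  0.1531]), 'eef_rot': array([ 1.928e-01,  9.812e-01,  0.000e+00, -2.000e-04]), 'contact_force': array([ 0.4316,  0.0636, -0.006 ]), 'moment': array([-0.0128, -0.0098, -0.0404]), 'opening': np.float64(0.1544)}
```

View pics/v6.png

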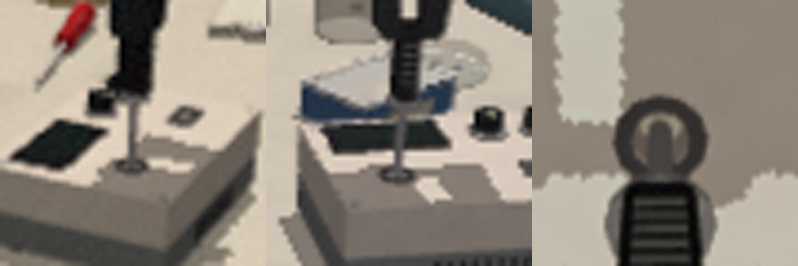

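The tip is inside the round hole with no contact force; the wrist crop shows the shaft within the rim. I'll begin the press.

Request:
servo_tool:
  deltas:
    - {"dx": 0, "dy": 0, "dz": 0.04, "ax": 0, "ay": 0, "az": 0, "hand": 5}
    - {"dx": 0, "dy": 0, "dz": 0.08, "ax": 0, "ay": 0, "az": 0, "hand": 5}
    - {"dx": 0, "dy": 0, "dz": 0.12, "ax": 0, "ay": 0, "az": 0, "hand": 5}
    - {"dx": 0, "dy": 0, "dz": 0.15, "ax": 0, "ay": 0, "az": 0, "hand": 5}
    - {"dx": 0, "dy": 0, "dz": 0.15, "ax": 0, "ay": 0, "az": 0, "hand": 5}
    - {"dx": 0, "dy": 0, "dz": 0.15, "ax": 0, "ay": 0, "az": 0, "hand": 5}

```text
clock: 8.32
tool_pos: [0.5452, -0.1251, 0.1445]
eef_rot: [0.193, 0.981, 0.0, 0.0]
contact_force: [-0.1, -0.0, 3.0]
opening: 0.156
```

At 3.0 N the force fits about 3 to 3.5 mm of button travel, so the model is consistent. I'll continue.

Request:
servo_tool:
  deltas:
    - {"dx": 0, "dy": 0, "dz": 0.03, "ax": 0, "ay": 0, "az": 0, "hand": 5}
    - {"dx": 0, "dy": 0, "dz": 0.06, "ax": 0, "ay": 0, "az": 0, "hand": 5}
    - {"dx": 0, "dy": 0, "dz": 0.065, "ax": 0, "ay": 0, "az": 0, "hand": 5}
    - {"dx": 0, "dy": 0, "dz": 0.065, "ax": 0, "ay": 0, "az": 0, "hand": 5}

```text
clock: 8.82
tool_pos: [0.5452, -0.1251, 0.1405]
eef_rot: [0.193, 0.981, 0.0, 0.0]
contact_force: [0.6, 0.8, 4.5]
opening: 0.149
```

Request:
servo_tool:
  deltas:
    - {"dx": 0, "dy": 0, "dz": 0.015, "ax": 0, "ay": 0, "az": 0, "hand": 5}
    - {"dx": 0, "dy": 0, "dz": 0.015, "ax": 0, "ay": 0, "az": 0, "hand": 5}
    - {"dx": 0, "dy": 0, "dz": 0.015, "ax": 0, "ay": 0, "az": 0, "hand": 5}

```text
clock: 9.2
tool_pos: [0.5456, -0.1251, 0.1402]
eef_rot: [0.193, 0.981, 0.0, 0.001]
contact_force: [-0.8, 0.4, 9.2]
opening: 0.153
```

Force rose to 9 N with almost no further travel, so the button is on its stop. I'll check that it is steady and look once more.

```bash
python3 - <<'E'
from h import *
for i,c in enumerate(('scene','wrist','side','scene')):
    snap(c,f'{c}7'+'ab'[i//3]); s=r.get_state(); print(s['clock'],np.round(s['tool_pos'],4),np.round(s['contact_force'],2),round(float(s['opening']),3))
crop('side7a','s7c',250,120,310,180,8); crop('scene7a','sc7c',305,135,365,195,8); crop('wrist7a','w7c',220,160,290,230,8)
v=np.hstack([cv2.resize(cv2.imread(f'pics/{n}.png'),(266,266)) for n in('s7c','sc7c','w7c')]); cv2.imwrite('pics/v7.png',v)
E
```

```text
9.25 [ 0.5456 -0.1251  0.1402] [-0.58  0.28  9.46] 0.154
9.3 [ 0.5456 -0.1251  0.1402] [-1.13 -0.05  9.37] 0.15
9.35 [ 0.5456 -0.1251  0.1402] [-0.89 -0.13  8.27] 0.154
9.4 [ 0.5456 -0.1251  0.1402] [-0.16 -0.38  9.17] 0.15
```

View pics/v7.png

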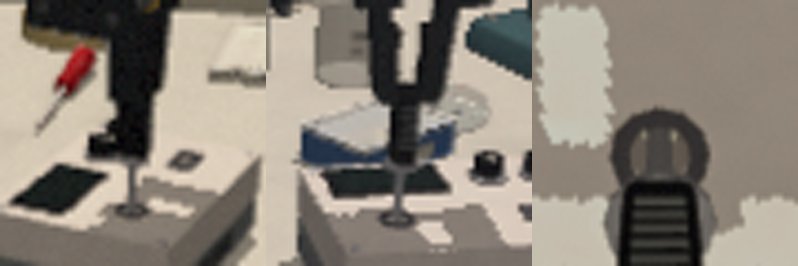

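View pics/scene7b.png

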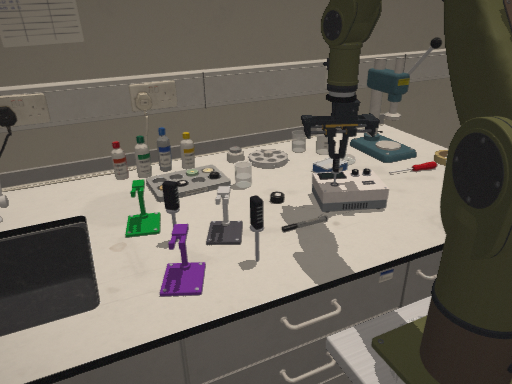

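The push is steady at about 9 N with little side force, and the shaft stands in the round hole. The tip height by TCP is 0.042 m, exactly the full-down level. Nothing else has moved, so I'm handing in.

```bash
python3 - <<'E'
from h import *
print(r.finish_job()); s=r.get_state(); print(s['clock'],s['tool_pos'],s['contact_force'],s['opening'])
E
```

```text
the job is handed in; nothing more can be done
None
the job is handed in; nothing more can be done
```

I lifted the reset pin (the smallest of the three, on the metal stand) straight up off its hook. I put its tip into the round hole, pressed the button to its stop, and handed in at about 9.4 s still gripping and pressing.

**Last checks**
- **Button:** the force followed the spring (3.0 N, then 4.5 N). It then rose to a steady 8.3–9.5 N with almost no further travel. The tip was then at z ≈ 0.042 m, the full-down level.
- **Grip:** the opening stayed at about 13.3 mm on the 14 mm handle, with no sign of slip.
- **Pictures:** the shaft stands in the round hole. The oblong hole was never approached, and the things standing around look unmoved in the final scene view.

**Refused or disagreed**
- My first move call was refused because the rows lacked some keys; the arm did not move.
- At the check just above the hole, the scene and side cameras differed by several millimetres on the tip's offset. I put that down to the tip blending with the rim in those views. I relied on the wrist view (under 1 mm off), and the tip then entered without contact.

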